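# Roll the trim onto the curved bumper of a free-swinging microscope shelf

## Task

Pick up the seam roller by its handle and roll down the red trim on the curved bumper rail of the swing-out shelf: press the wheel on at the rail's middle, roll out to within 30 mm of its left end, across to within 30 mm of its right end and back to the middle, keeping the push between 4 and 7 N (rail pressed in 31 to 54 mm) all the way. The heavy shelf swings freely and turns away from an off-centre push, so keep balancing it with the roller and never let it swing near its side stops. Leave the shelf hanging straight and still with the rail fully out, the other things untouched, and finish holding the roller clear of rail and bench.

Things in the scene. Friction and masses are not known exactly. Their poses are not given: they have to be found in the camera images.
- stand: Round dark-steel foot, 110 mm across, fixed to the bench; origin at the centre of its underside, z up. The hinge post stands on it, the hinge axis 60 mm above the origin leans 0.038 rad towards the stand's -x. At rest the shelf stretches along the stand's -x, towards the robot: grey plate 220 mm wide, to 225 mm from the hinge, loads up to 121 mm above the bench. Position and yaw vary.
- shelf (a joint): Swing of the heavy shelf (rad): 0 at rest, positive as its free end moves to the stand's +y (clockwise from above), stops at +-0.9. Nominal 12 kg (truly 0.7 to 1.4 times that), mass centre 142 mm from the hinge. Gravity brings it back weakly: 0.64 N m x sin(angle); inertia 0.32 kg m2, damping 0.15 N m s/rad.
- rail (a joint): How far the bumper rail is pressed in, straight towards the hinge (m): 0 free, 0.085 bottomed. Springs of 130 N/m (4 N at 0.031, 7 N at 0.054), damping 3 N s/m. A push touching at y off the rail's middle (rail_mid's y) passes the hinge by about 0.8 y and turns the shelf so that the rail moves off to the other side: slowly unstable (time constant about 0.7 s).
- rail_mid (a point): Middle of the red rail's outer face, mid-height, 330 mm from the hinge when free, 72 mm above the bench; moves and turns with the rail. x axis: inwards, towards the hinge (pressing direction); y: along the rail to its left end; z up. Rail 36 mm tall, 12 mm thick; face convex towards the robot, an arc of radius 160 mm about (160, 0) mm in these axes, reaching y = +-85 mm.
- rail_left_end (a point): Left end of the rail's face as seen from the robot, mid-height; at (24, 85, 0) mm in rail_mid's axes.
- rail_right_end (a point): Right end of the rail's face as seen from the robot, mid-height; at (24, -85, 0) mm in rail_mid's axes.
- roller: Loose seam roller, 111 mm tall, 0.22 kg, standing upright on its wheel: square wooden handle 26 x 26 mm from 36 to 111 mm height, above a thin neck and the black wheel (keep the fingers on the handle, clear of wheel and rail). Origin at the centre of its underside, z up along the handle.
- wheel (a point): Centre of the roller's wheel, 12 mm above the roller's underside. Wheel 44 mm across, 24 mm thick, turning freely about the handle's axis, so it rolls along the rail without drag.
- bottle: Loose amber bottle, 64 mm across, 170 mm high, right of the shelf; leave alone. Origin at the centre of its underside.
- beaker: Loose glass beaker, 72 mm across, 90 mm high, left of the shelf; leave alone. Origin at the centre of its underside.
- tube_rack: Loose blue rack of capped tubes, 70 x 200 x 102 mm, left of the shelf; leave alone. Origin at the centre of its underside.
There are look-alikes about, which are no part of the job. Several things look just like the roller: the one meant starts farthest to the robot's right.

How it is judged:
On the way, in this order (a step that is already met when the one before it is completed fails the run):
1. the roller presses the middle of the rail in, 3.5 to 7.5 N (y of wheel in the frame of rail_mid between -0.03 and 0.03 m and value of joint rail between 0.027 and 0.058 m and contact force between roller and rail above 1 N), for 0.5 s.
2. pressing, it reaches the left end (y of wheel in the frame of rail_mid between 0.052 and 0.11 m and value of joint rail between 0.027 and 0.058 m and contact force between roller and rail above 1 N), for 0.2 s.
3. pressing, it reaches the right end (y of wheel in the frame of rail_mid between -0.11 and -0.052 m and value of joint rail between 0.027 and 0.058 m and contact force between roller and rail above 1 N), for 0.2 s.
4. back at the middle, still pressing, with the shelf straight and calm (all of step 1 and value of joint shelf between -0.15 and 0.15 rad and velocity of joint shelf between -0.2 and 0.2 rad/s), for 0.5 s.
At the end, for the whole second after the job is handed in: The shelf hangs within 0.15 rad of straight and swings slower than 0.2 rad/s, the rail is fully out (under 5 mm), and the fingers hold the roller off the rail with its wheel centre more than 30 mm above the bench (value of joint shelf between -0.15 and 0.15 rad and velocity of joint shelf between -0.2 and 0.2 rad/s and value of joint rail below 0.005 m and contact force between roller and rail below 0.1 N and height (world z) of wheel above 0.03 m and contact force between the fingers and roller above 2 N); the arm keeps its last pose, push and grip.
It fails at once if the push drops under 3.5 N while the wheel is on the rail more than 35 mm off its middle (x of wheel in the frame of rail_mid between -0.028 and 0.06 m and z of wheel in the frame of rail_mid between -0.035 and 0.035 m and (y of wheel in the frame of rail_mid between 0.035 and 0.1 m or y of wheel in the frame of rail_mid between -0.1 and -0.035 m) and value of joint rail below 0.027 m).
It fails at once if the rail is pressed in harder than 8.5 N (65 mm) (value of joint rail above 0.065 m).
It fails at once if the shelf swings close to a stop (past 0.8 rad) (value of joint shelf above 0.8 rad or value of joint shelf below -0.8 rad).
It fails at once if the bottle, beaker or tube rack is moved by more than 30 mm (distance of any of bottle, beaker, tube_rack from where it was at the start of the episode above 0.03 m).
It also fails if it takes over 72 s, if anything falls off the work surface, if the arm or the gripper's body presses on something with over 40 N, if the wrist force passes 120 N, or if a joint passes its speed limit or range.

## Robot

A 7-joint arm with a two-finger parallel gripper is mounted at the origin on the work surface. World frame = base frame: x ahead of the robot, y to its left, z up, the work surface at z = 0. Lengths are in m, angles in rad, forces in N, time in s.
With the tool pointing down it reaches from about 0.425 to 0.95 m from the base axis. Payload 4.7 kg.
Tool frame: the origin (TCP) lies between the finger pads; the fingertips stand 25 mm ahead of it and the grasp point (between the pads) lies 6 mm ahead of it; z points along the fingers, y is the line along which they close (so a half turn about z gives the same grasp; the last joint's range is limited). The gripper opens to 85 mm and grips with 20 to 120 N. Pads are 22 mm wide; open, the fingers measure 114 mm over their backs; the gripper's body (76 mm by 85 mm) begins 54 mm behind the grasp point. The pads swing forward as they close: fully open they stand 13 mm farther back than shut.
Start: joints at [1.186, 0.469, -0.049, 1.532, 0.024, 1.141, -0.082], TCP at [0.235, -0.633, 0.229] pointing down, gripper open.
Joint ranges: [-2.59, 2.59], [-0.33, 1.99], [-1.39, 1.29], [0.1, 2.45], [-1.04, 4.18], [0.21, 1.99], [-2.66, 2.66]. Speed limits (rad/s): [2.57, 2.57, 3.14, 3.14, 3.14, 3.14, 3.14].

## Interface

Orientations are given as a 3x3 rotation matrix whose columns are the frame's x, y, z axes.
In Python, from rig import * gives the robot as it stands. Calls block until the motion is done:
- movep(position, orientation): joint-space move of the TCP to a pose.
- move_l(position, attitude=None, feed=0.15, until_force=None): straight line of the TCP; attitude=None keeps the orientation; feed is the mean speed in m/s. With until_force (N) it stops when the force on the tool has changed by that much, and returns True; else False.
- move_joints(angles): joint-space move.
- command_gripper(opening, newtons=None): finger opening in m; newtons is the grip in N (None keeps the last); returns when the fingers have stopped.
- sleep(seconds).
- inverse_kinematics(position, orientation): joint angles nearest the present ones, or None.
- sense(): the state.
- camera(name): name is "side" or "top" or "wrist"; returns (picture, depth): 400x640x3 uint8, red, green, blue; 400x640 float32, m along the optical axis (not along the pixel's ray), 0 where there is no reading.
- camera_params(name): a dict with "K" (3x3 intrinsics, pixels), "position" and "rotation" of the camera in the world; the wrist camera has in their place "tool_from_camera" (4x4, takes a point from camera to tool coordinates, whose origin is the TCP and whose axes are the flange's). Camera axes: x right, y down, z forward; pixel columns grow to the right and rows downward; lengths in m; the calibration is good to about 2 mm. The wrist camera is an equidistant fisheye: a pixel r from the principal point sees the ray r / f radians off the axis. A picture is of the moment at which its call begins: read the wrist's pose just before it. camera_params takes no time and is no camera call.
A pose or a line that the arm cannot do raises Unreachable and nothing moves.
- finish_job(): hands the job in; it is judged then, once.
The state is a dict: "time_s": time; "joint_pos": joint angles; "qd": joint speeds; "joint_efforts": joint torques, N m; "position": TCP position; "tcp_rot": TCP orientation; "wrist_force": force on the tool from outside, world axes, zero at the start; "ft_torque": the same for the moment, N m; "finger_gap": finger opening in m; "gripper_force": force on a finger pad.
Only numpy, scipy, OpenCV 4.12 (cv2) and the standard library are available. Lean on these libraries where they do the work, as an engineer would, in place of code of your own. Each camera call takes 0.05 s, during which the arm holds its last target. There are 200 camera calls.

## Working session

There is one attempt and no reset: what is moved stays moved. The work goes in short steps, each a Python script; the robot and the scene stay as the last script left them, time stands still between calls to the robot, and variables do not carry over. Pictures are saved under pics/ and viewed, at most 10 in all, crops included, and the job is handed in when it is done.

```bash
ls; mkdir -p pics; python3 - <<'E'
from rig import *
import cv2,numpy as np
s=sense();print(s)
for n in("top","side"):
    p,d=camera(n);cv2.imwrite(f"pics/{n}0.png",p[:,:,::-1]);np.save(f"pics/{n}0.npy",d);np.save(f"pics/{n}0rgb.npy",p);print(camera_params(n))
print(camera_params("wrist"))
E
```

```text
pics
{'time_s': 0.0, 'joint_pos': array([ 1.18608229,  0.46944126, -0.04859155,  1.53370562,  0.02412559,
        1.14101991, -0.08228849]), 'qd': array([-0.00128214, -0.00040911,  0.00080827, -0.00097676, -0.00083176,
        0.00057144, -0.00121251]), 'joint_efforts': array([ 4.79979535e-04, -5.10308325e+01, -4.65012866e-02, -2.37713206e+01,
        1.06423130e-02,  7.53086235e-03,  8.14292889e-06]), 'position': array([ 0.23492963, -0.63215667,  0.22815661]), 'tcp_rot': array([[ 9.37345403e-01,  3.48400603e-01, -7.84720192e-04],
       [ 3.48401473e-01, -9.37343629e-01,  1.82610008e-03],
       [-9.93381047e-05, -1.98508418e-03, -9.99998025e-01]]), 'wrist_force': array([-0.27034785,  0.24031253, -0.74249522]), 'ft_torque': array([-0.01112778,  0.00104564,  0.01438201]), 'gripper_force': 0.0, 'finger_gap': 0.085293050052388}
{'K': array([[504.64969343,   0.        , 309.6795275 ],
       [  0.        , 504.64969343, 197.37842268],
       [  0.        ,   0.        ,   1.        ]]), 'position': array([0.25560321, 0.05195473, 1.57655665]), 'rotation': array([[ 0.06478406, -0.97586556
[... 315 characters left out ...]
245,  0.75341638]), 'rotation': array([[ 0.99666302, -0.05319415,  0.06191291],
       [-0.08052681, -0.51669304,  0.85237535],
       [-0.01335141, -0.85451664, -0.5192524 ]])}
{'K': array([[309.70691629,   0.        , 317.68404177],
       [  0.        , 309.70691629, 199.39797464],
       [  0.        ,   0.        ,   1.        ]]), 'tool_from_camera': array([[ 1.79203490e-04, -9.54213872e-01, -2.99125147e-01,
         7.60222670e-02],
       [ 9.99999461e-01, -1.34839997e-04,  1.02923339e-03,
         9.71070768e-04],
       [-1.02244281e-03, -2.99125171e-01,  9.54213334e-01,
        -1.43847606e-01],
       [ 0.00000000e+00,  0.00000000e+00,  0.00000000e+00,
         1.00000000e+00]])}
```

View pics/top0.png

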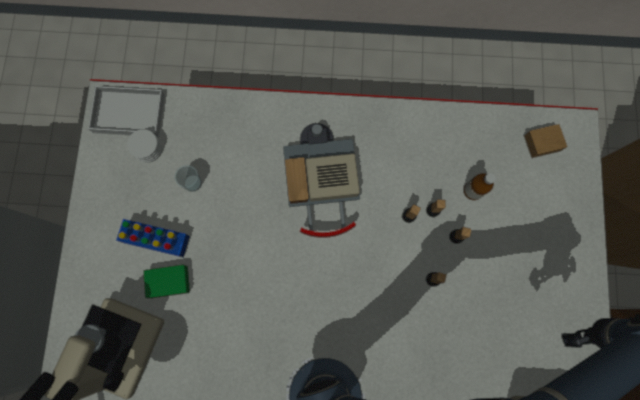

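View pics/side0.png

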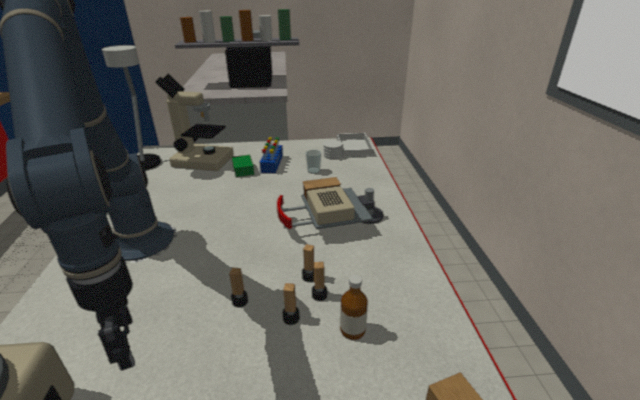

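Roller candidates in the top view: (411,213), (437,207), (460,235), (436,279). In the side view they are (308,262), (319,280), (290,302), (238,285). The robot's right is −y, so (460,235) looks like the one. The rail is red at about (328,232), the bottle is at (480,185), the beaker at (190,178) and the rack at (153,237).

```bash
cat > vis.py <<'E'
import numpy as np,cv2
from scipy.optimize import least_squares
def cloud(p,d,c):
    K=c["K"];v,u=np.mgrid[:400,:640]
    P=np.stack([(u-K[0,2])/K[0,0]*d,(v-K[1,2])/K[1,1]*d,d],-1)
    return P@c["rotation"].T+c["position"]
def redmask(p):
    h=cv2.cvtColor(np.ascontiguousarray(p),cv2.COLOR_RGB2HSV)
    return ((h[...,0]<8)|(h[...,0]>172))&(h[...,1]>150)&(h[...,2]>60)
E
python3 - <<'E'
from rig import *
from vis import *
C={}
for n in("top","side"):
    p=np.load(f"pics/{n}0rgb.npy");d=np.load(f"pics/{n}0.npy");C[n]=(p,d,cloud(p,d,camera_params(n)))
p,d,W=C["top"]
for n,pts in(("top",[(411,213),(437,207),(460,235),(436,279)]),("side",[(308,262),(319,280),(290,302),(238,285)])):
  W=C[n][2]
  for u,v in pts:
    w=W[v-25:v+26,u-20:u+21].reshape(-1,3)
    m=(w[:,2]>.06)&(w[:,2]<.13); q=w[m]; t=q[q[:,2]>.095] if (q[:,2]>.095).any() else q
    print(n,(u,v),W[v,u].round(3),len(q),"all",q.mean(0).round(4) if len(q) else 0,"top",t.mean(0).round(4),t.min(0).round(3),t.max(0).round(3),len(t))
for n in C:
  p,d,W=C[n];m=redmask(p)&(W[...,2]>.03)&(W[...,2]<.12)&(W[...,0]>.2)&(W[...,0]<.9)&(abs(W[...,1])<.3)&(d>0)
  q=W[m];print(n,"red",len(q),q.min(0).round(3),q.max(0).round(3),q.mean(0).round(3))
  f=least_squares(lambda a:np.hypot(q[:,0]-a[0],q[:,1]-a[1])-a[2],[.7,0,.155],loss="soft_l1",f_scale=.003)
  f2=least_squares(lambda a:np.hypot(q[:,0]-a[0],q[:,1]-a[1])-(.154 if n=="top" else .157),[.7,0],loss="soft_l1",f_scale=.003)
  print("circle",f.x,"fixed",f2.x)
  i=np.argsort(q[:,1]);k=max(3,len(i)//30);print("ends R",q[i[:k]].mean(0),"L",q[i[-k:]].mean(0))
W=C["top"][2]
for u,v in[(318,130),(318,128),(316,137),(480,185),(190,178),(153,237),(166,280)]:print((u,v),W[v,u].round(3))
img=cv2.resize(np.hstack([C["top"][0][185:300,390:500],C["side"][0][240:330,220:340][:115] if 0 else C["top"][0][110:225,270:380]]),None,fx=3.5,fy=3.5)
cv2.imwrite("pics/crop1.png",img[...,::-1])
E
```

```text
top (411, 213) [ 0.542 -0.222  0.101] 116 all [ 0.5489 -0.2285  0.1017] top [ 0.5503 -0.2299  0.1104] [ 0.536 -0.246  0.098] [ 0.567 -0.215  0.119] 85
top (437, 207) [ 0.564 -0.297  0.109] 150 all [ 0.5685 -0.2956  0.1014] top [ 0.569  -0.2935  0.11  ] [ 0.539 -0.321  0.096] [ 0.586 -0.236  0.119] 108
top (460, 235) [ 0.486 -0.367  0.099] 140 all [ 0.4944 -0.3762  0.0988] top [ 0.4945 -0.3793  0.1091] [ 0.481 -0.395  0.095] [ 0.51  -0.366  0.12 ] 95
top (436, 279) [ 0.353 -0.296  0.108] 127 all [ 0.3576 -0.3063  0.1015] top [ 0.3581 -0.3083  0.1099] [ 0.345 -0.324  0.096] [ 0.373 -0.295  0.117] 95
side (308, 262) [ 0.551 -0.247  0.066] 433 all [ 0.5584 -0.288   0.0927] top [ 0.5548 -0.2933  0.1064] [ 0.495 -0.388  0.095] [ 0.587 -0.218  0.112] 225
side (319, 280) [ 0.575 -0.322  0.066] 294 all [ 0.5668 -0.2958  0.0869] top [ 0.5743 -0.3153  0.1062] [ 0.561 -0.326  0.095] [ 0.587 -0.299  0.112] 101
side (290, 302) [ 0.497 -0.4    0.073] 252 all [ 0.4956 -0.3915  0.0924] top [ 0.4956 -0.3885  0.1065] [ 0.482 -0.399  0.095] [ 0.509 -0.372  0.112] 128
side (238, 285) [ 0.365 -0.326  0.07 ] 241 all [ 0.3601 -0.3201  0.0913] top [ 0.3597 -0.3176  0.1065] [ 0.344 -0.329  0.095] [ 0.373 -0.298  0.112] 111
top red 205 [ 0.458 -0.056  0.081] [0.503 0.101 0.098] [0.473 0.021 0.09 ]
circle [0.61178219 0.04610882 0.1487576 ] fixed [0.61720134 0.04712427]
ends R [ 0.49863922 -0.05411254  0.08938093] L [0.47225313 0.09931367 0.08943101]
side red 175 [ 0.464 -0.067  0.045] [0.508 0.094 0.091] [ 0.483 -0.013  0.08 ]
circle [0.60897865 0.0306269  0.14273345] fixed [0.62410549 0.0333091 ]
ends R [ 0.50060167 -0.0650057   0.07868515] L [0.47483209 0.0889398  0.08261941]
(318, 130) [0.78  0.069 0.112]
(318, 128) [0.788 0.07  0.105]
(316, 137) [0.769 0.075 0.077]
(480, 185) [ 0.635 -0.419  0.122]
(190, 178) [0.629 0.471 0.008]
(153, 237) [0.426 0.547 0.061]
(166, 280) [0.301 0.495 0.049]
```

View pics/crop1.png

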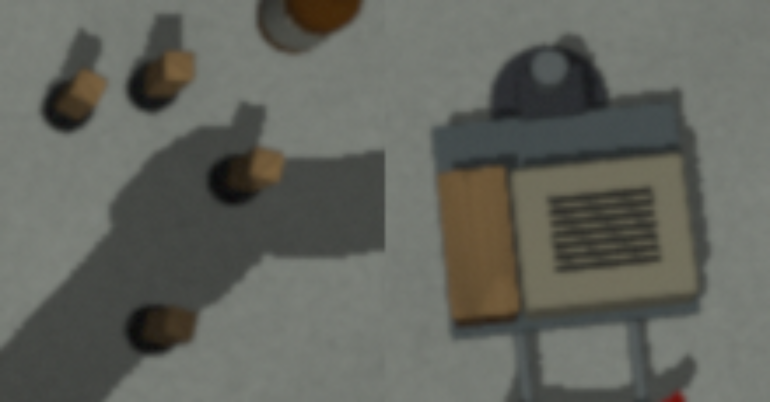

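The crop confirms that (460,235) is the right-most roller (y ≈ −0.38, the others ≥ −0.32). Its square top sits at crop (266,168) and leans away from the camera. Next I'll measure the roller and the rail up close with the wrist camera.

```bash
cat >> vis.py <<'E'
from rig import *
def Rz(psi):
    c,s=np.cos(psi),np.sin(psi);return np.array([[c,s,0],[s,-c,0],[0,0,-1.]])
def wristcloud():
    s=sense();p,d=camera("wrist");c=camera_params("wrist");K=c["K"];v,u=np.mgrid[:400,:640]
    a=(u-K[0,2])/K[0,0];b=(v-K[1,2])/K[1,1];r=np.hypot(a,b)+1e-9
    z=np.cos(r);k=np.sin(r)/r
    P=np.stack([a*k/z*d,b*k/z*d,d],-1);T=c["tool_from_camera"]
    W=(P@T[:3,:3].T+T[:3,3])@s["tcp_rot"].T+s["position"]
    W[(d<=0)|(r>1.3)]=np.nan
    return p,W
E
python3 - <<'E'
from vis import *
print({k:(None if (q:=inverse_kinematics(np.array([.435,.01,.134]),Rz(k))) is None else q.round(2)) for k in(0,1.57+.17,-1.57+.17)})
movep(np.array([.47,-.38,.27]),Rz(0));print(sense()["time_s"],sense()["joint_pos"].round(2))
p,W=wristcloud();cv2.imwrite("pics/w1.png",p[:,:,::-1])
for zlo in(.105,.06):
  m=(W[...,2]>zlo)&(W[...,2]<.118)&(abs(W[...,0]-.495)<.05)&(abs(W[...,1]+.382)<.045);q=W[m]
  print(len(q),q.mean(0).round(4),q.min(0).round(3),q.max(0).round(3))
  print(cv2.minAreaRect(q[:,:2].astype(np.float32)*1000))
m=(W[...,2]<.03)&(W[...,2]>.015)&(abs(W[...,0]-.495)<.05)&(abs(W[...,1]+.382)<.045);q=W[m];print("wheel",len(q),q.mean(0),q.min(0),q.max(0))
m=(abs(W[...,2])<.012);print("bench z",np.nanmedian(W[...,2][m]))
movep(np.array([.45,.0,.30]),Rz(np.pi/2+.17))
print(sense()["time_s"],sense()["joint_pos"].round(2))
p,W=wristcloud();cv2.imwrite("pics/w2.png",p[:,:,::-1])
q=W[redmask(p)&(W[...,2]>.04)&(W[...,2]<.12)];t=q[q[:,2]>.085]
print(len(q),len(t),t.min(0).round(3),t.max(0).round(3),t[:,2].mean())
f=least_squares(lambda a:np.hypot(t[:,0]-a[0],t[:,1]-a[1])-.154,[.62,.04],loss="soft_l1",f_scale=.002);print("C",f.x)
a=np.arctan2(-(t[:,1]-f.x[1]),-(t[:,0]-f.x[0]));lo,hi=np.percentile(a,[.5,99.5]);print("angles",lo,hi,"mid yaw",(lo+hi)/2,"half",(hi-lo)/2, "expect",np.arcsin(85/160))
E
```

```text
{0: array([ 0.38,  0.25, -0.57,  2.15,  0.19,  0.78, -1.88]), 1.74: array([ 0.56,  0.3 , -0.79,  2.14,  0.29,  0.81, -0.24]), -1.4000000000000001: array([-1.04,  0.36,  1.13,  2.22, -0.45,  0.82, -2.58])}
1.4083 [ 0.67  0.32 -0.08  1.66  0.03  1.16 -0.99]
661 [ 0.497  -0.3839  0.1097] [ 0.483 -0.398  0.105] [ 0.51  -0.37   0.112]
((496.36346435546875, -383.95660400390625), (26.387481689453125, 25.864938735961914), 81.28898620605469)
768 [ 0.4986 -0.3841  0.1059] [ 0.483 -0.398  0.06 ] [ 0.511 -0.37   0.112]
((496.6705017089844, -384.0267639160156), (26.50203514099121, 26.483972549438477), 80.37174987792969)
wheel 341 [ 0.50578432 -0.38170838  0.02295584] [ 0.48342589 -0.40505151  0.0158917 ] [ 0.51795881 -0.36186225  0.0257267 ]
bench z -0.0009693415798543437
2.8833 [ 0.44  0.07 -0.55  1.92  0.04  1.17  0.04]
1367 1320 [ 0.46  -0.062  0.085] [0.507 0.102 0.091] 0.08913292161130047
C [0.6193535  0.04400023]
angles -0.3701959262737915 0.7280375207510796 mid yaw 0.17892079723864407 half 0.5491167235124356 expect 0.5600753062265821
```

View pics/w2.png

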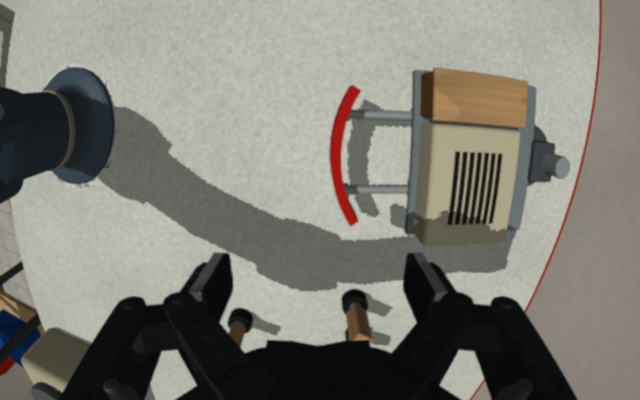

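The wrist view shows the red arc from (355,90) to (355,222), the shelf plate, and the post at (560,165). The fit gives an arc centre of (0.619, 0.044) at yaw 0.179 and a hinge at (0.787, 0.074), which agrees with the post seen from the top camera. Now I'll time some short moves and grasp the roller.

```bash
python3 - <<'E'
from vis import *
psi=np.deg2rad(81);R=Rz(psi)
movep(np.array([.4965,-.384,.20]),R)
def T(f):
    t=sense()["time_s"];f();return round(sense()["time_s"]-t,4)
p0=np.array([.4965,-.384,.20])
for dy,fd in((.002,.15),(.005,.1),(.01,.1),(.02,.2),(.02,.5)):
    a=T(lambda:move_l(p0+[0,dy,0],feed=fd));e=sense();err=e["position"]-p0-[0,dy,0]
    b=T(lambda:move_l(p0,feed=fd));print(dy,fd,a,b,"err",err.round(4),"qd",abs(e["qd"]).max().round(3),"F",e["wrist_force"].round(2))
q=[sense()["wrist_force"]]
for i in range(4):sleep(.02);q.append(sense()["wrist_force"])
print("noise",np.std(q,0).round(3),np.mean(q,0).round(3))
move_l(np.array([.4965,-.384,.074]),feed=.15)
command_gripper(0.0,100)
s=sense();print(s["finger_gap"],s["gripper_force"],s["time_s"])
move_l(np.array([.4965,-.384,.22]),feed=.2)
sleep(.2);s=sense();print(s["finger_gap"],s["gripper_force"],s["wrist_force"].round(2),s["ft_torque"].round(3),s["time_s"],s["position"])
p,W=wristcloud();cv2.imwrite("pics/w3.png",p[:,:,::-1])
E
```

```text
0.002 0.15 0.25 0.25 err [0.0007 0.0012 0.0006] qd 0.01 F [0.06 0.09 0.14]
0.005 0.1 0.25 0.25 err [ 0.0002  0.0006 -0.    ] qd 0.007 F [0.49 1.15 0.76]
0.01 0.1 0.25 0.25 err [0.0004 0.0013 0.    ] qd 0.016 F [ 1.14 -1.51  0.5 ]
0.02 0.2 0.25 0.25 err [0.0005 0.0012 0.0001] qd 0.025 F [ 0.62 -0.42 -0.85]
0.02 0.5 0.25 0.25 err [0.0006 0.0017 0.0001] qd 0.027 F [ 0.06 -0.2   0.76]
noise [0.563 0.492 0.097] [ 0.208  0.627 -0.185]
0.02477167393846343 98.21331739425659 8.5583
0.024962486089036735 98.09363007545471 [-0.38 -0.26 -2.32] [-0.025  0.007 -0.   ] 9.6417 [ 0.49585317 -0.38358275  0.21833846]
```

View pics/w3.png

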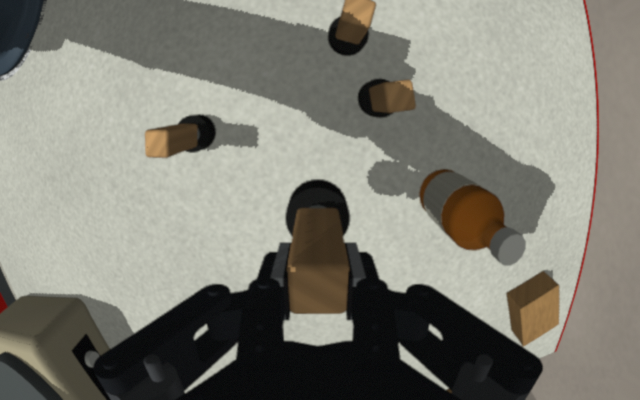

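The roller is held square: gap 25 mm, weight about 2.2 N, wheel visible at (317,205). A move takes at least 0.25 s and the force signal is noisy at about 0.5 N. I'll therefore track the rail's angle and depth with the wrist camera and plan with a model. First I'll check what the camera measures from the pre-contact pose.

```bash
cat > rail.py <<'E'
from vis import *
H=np.array([.7867,.0743]);YAW=.179;PSI=np.pi/2+YAW;ZT=.134
def u(th):return np.array([np.cos(YAW-th),np.sin(YAW-th)])      # shelf direction (to hinge) at swing th
def wheel_xy(a,rho):return H-rho*u(a)
def measure(guess=(0,0.),save=None):
    s=sense();p,W=wristcloud()
    if save:cv2.imwrite(save,p[:,:,::-1])
    t=W[redmask(p)&(W[...,2]>.078)&(W[...,2]<.105)&(np.hypot(W[...,0]-H[0],W[...,1]-H[1])<.40)][:,:2]
    def r(x):
        C=H-(.17-x[1])*u(x[0]);return np.hypot(*(t-C).T)-.154
    f=least_squares(r,guess,loss="soft_l1",f_scale=.002)
    th,pr=f.x;C=H-(.17-pr)*u(th);w=s["position"][:2]
    ux=u(th);v=w-C;yr=v@np.array([-ux[1],ux[0]])
    return dict(t=s["time_s"],th=th,p=pr,yr=yr,gap=np.hypot(*v)-.182,w=w,n=len(t),res=np.median(abs(r(f.x))),F=s["wrist_force"])
E
python3 - <<'E'
from rail import *
a=wheel_xy(0,.33+.022+.012);R=Rz(PSI)
movep(np.array([*a,.24]),R);move_l(np.array([*a,ZT]),feed=.2)
for k in range(2):
    m=measure(save="pics/w4.png");print({k:np.round(v,4) for k,v in m.items()})
print(sense()["joint_pos"].round(2))
E
```

```text
{'t': np.float64(11.8583), 'th': np.float64(0.017), 'p': np.float64(-0.0003), 'yr': np.float64(-0.0066), 'gap': np.float64(0.0108), 'w': array([0.4295, 0.0093]), 'n': np.int64(3748), 'res': np.float64(0.0033), 'F': array([ 0.539 , -0.4511, -2.7355])}
{'t': np.float64(11.9083), 'th': np.float64(0.0167), 'p': np.float64(-0.0003), 'yr': np.float64(-0.0064), 'gap': np.float64(0.0105), 'w': array([0.4299, 0.0094]), 'n': np.int64(3713), 'res': np.float64(0.0033), 'F': array([ 0.5829,  0.2179, -1.6407])}
[ 0.34  0.23 -0.52  2.17  0.17  0.78 -0.11]
```

View pics/w4.png

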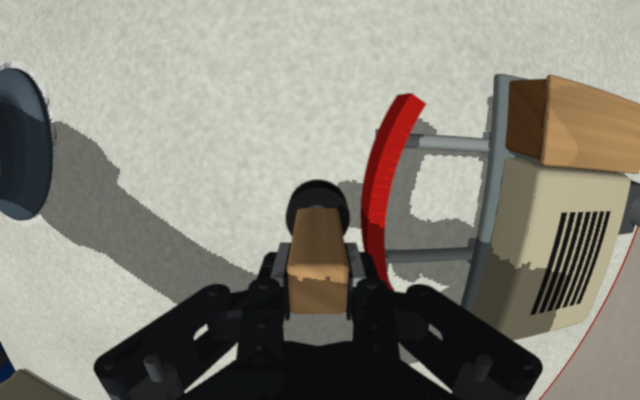

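The left half of the rail and its end at (410,97) are clearly visible, and the fingers hide the right half. I'll use only the rail's top face and its left end, and turn the tool slightly for a better view. Next I'll write the estimator and controller and try them on a model with mass and bias errors.

```bash
python3 - <<'E'
s=open("rail.py").read()
s=s.replace("PSI=np.pi/2+YAW","PSI=np.pi/2+YAW-.35").replace(">.078",">.0855")
s=s.replace("return np.hypot(*(t-C).T)-.154","d=t-C;e=np.cross(-u(x[0]),-d) if 0 else d@np.array([-u(x[0])[1],u(x[0])[0]])\n        return np.append((np.hypot(*d.T)-.154)*(300/len(t))**.5,((np.percentile(e,99.7)-.0805) if len(t)>20 else .0)*6)")
open("rail.py","w").write(s)
E
cat > ctl.py <<'E'
import numpy as np
from math import sin,cos,tan,asin,sqrt
from scipy.optimize import least_squares
P=.043;L=.17-P;N=12;HOLD,MOV,DT=.05,.25,.025
def torque(d,p=P):
    d=max(-.6,min(.6,d));l=.17-p
    return 130*p*tan(d+asin(l*sin(d)/.182))*l
def yr(d):return .182*sin(d+asin(L*sin(d)/.182))
def rho(d):return L*cos(d)+sqrt(.182**2-(L*sin(d))**2)
def acc(th,w,d,s,p=P):return (-torque(d,p)-.64*s*sin(th)-.15*w)/(.32*s)
def blend(t):
    x=min(max((t-HOLD)/MOV,0),1);return x**3*(10-15*x+6*x*x)
BL=[blend((i+.5)*DT) for i in range(round((HOLD+MOV)/DT))]
def cycle(th,w,a0,a1,s,b):
    for f in BL:
        w+=acc(th,w,a0+(a1-a0)*f-th+b,s)*DT;th+=w*DT
    return th,w
def estimate(A,TH):
    A,TH=A[-12:],TH[-12:]
    def r(x,full=False):
        th,w=x[0],x[1];o=[(th-TH[0])/.01]
        for k in range(len(A)-1):
            th,w=cycle(th,w,A[k],A[k+1],x[2],x[3]);o.append((th-TH[k+1])/.01)
        return (th,w) if full else np.array(o+[(x[2]-1)/.25,x[3]/.015,x[1]/2])
    x=least_squares(r,[TH[0],0,1,0],bounds=([-1,-3,.6,-.06],[1,3,1.6,.06])).x
    return *r(x,True),x[2],x[3]
def plan(th0,w0,s,b,a0,ref,wt,U0):
    def r(U,full=False):
        th,w,a,o,T=th0,w0,a0,[],[]
        for k,an in enumerate(U):
            th,w=cycle(th,w,a,an,s,b);y=yr(max(-.6,min(.6,an-th+b)));T.append(th)
            o+=[wt[k]*(y-ref[k])/.01,th/.3,w/.6,(an-a)/.12,max(0,abs(an-a)-.14)/.01,max(0,abs(th)-.45)/.02,max(0,abs(y)-.07)/.003];a=an
        return T if full else np.array(o+[6*th/.3,6*w/.6])
    U=least_squares(r,U0,method="trf",max_nfev=25).x
    return U,r(U,True)
SCH=[(0,.4)]*8+[(0,.15)]*4+[(.064,5)]*3+[(0,.15)]*10+[(0,.4)]*6+[(-.064,5)]*3+[(0,.15)]*10+[(0,.4)]*10
def run(meas,go,a0,log=print,sch=SCH):
    """meas()->(th,p,a); go(a,rho)"""
    A,TH=[],[];U=np.full(N,a0);dr=0
    for k in range(len(sch)):
        th,p,a=meas();A.append(a);TH.append(th)
        e=estimate(A,TH)
        win=(sch[k:]+[(0,.4)]*N)[:N]
        U,T=plan(*e,a,[x[0] for x in win],[x[1] for x in win],U)
        dr=max(-.008,min(.008,dr+.25*(P-p)))
        d=U[0]-T[0]+e[3]
        log(k,"th %.3f p %.4f y %.4f | est th %.3f w %.3f s %.2f b %.4f | a %.3f dr %.4f"%(th,p,yr(a-th),*e,U[0],dr))
        if abs(th)>.7 or p>.063:log("ABORT");return False
        go(U[0],rho(d)-dr);U=np.append(U[1:],U[-1])
    return True
E
cat > simtest.py <<'E'
from ctl import *
def test(ms,bias,seed,v=False):
    g=np.random.default_rng(seed);S=dict(th=.015,w=0.,a=0.,r=.182+L,mp=[],st=[],)
    def step(a,r,dt=.0025):
        d=a-S["th"]+bias;l=r*cos(d)-sqrt(.182**2-(r*sin(d))**2);p=.17-l
        S["w"]+=acc(S["th"],S["w"],d,ms,p)*dt;S["th"]+=S["w"]*dt
        S["mp"].append(p);S["st"].append((S["th"],S["w"],.182*sin(d+asin(l*sin(d)/.182)),p))
        return p
    def meas():
        th,a=S["th"],S["a"]
        for i in range(20):p=step(a,S["r"])
        return th+g.normal()*.008,p+g.normal()*.001,a
    def go(a,r):
        a+=g.normal()*.003;a0,r0=S["a"],S["r"]
        for i in range(100):
            f=blend(HOLD+(i+.5)*.0025);step(a0+(a-a0)*f,r0+(r-r0)*f)
        S["a"],S["r"]=a,r
    ok=run(meas,go,0.,print if v else (lambda *x:None))
    s=np.array(S["st"]);off=abs(s[:,2])>.035
    run_=lambda m:max((len(x) for x in "".join("1" if q else "0" for q in m).split("0")),default=0)*.0025
    e=s[-400:]
    print(ms,bias,ok,"thmax %.2f p %.3f-%.3f poff %.3f L %.2fs R %.2fs end th %.3f w %.3f y %.3f"%(abs(s[:,0]).max(),s[:,3].min(),s[:,3].max(),s[off,3].min() if off.any() else 0,run_(s[:,2]>.053),run_(s[:,2]<-.053),abs(e[:,0]).max(),abs(e[:,1]).max(),abs(e[:,2]).max()))
for i,(m,b) in enumerate([(1,0),(.7,.01),(1.4,-.01),(.75,-.02),(1.3,.02)]):test(m,b,i,False)
E
time timeout 500 python3 simtest.py
```

```text
1 0 True thmax 0.40 p 0.041-0.044 poff 0.041 L 0.87s R 0.84s end th 0.009 w 0.012 y 0.006
0.7 0.01 True thmax 0.48 p 0.041-0.044 poff 0.041 L 0.86s R 0.86s end th 0.106 w 0.107 y 0.007
1.4 -0.01 True thmax 0.27 p 0.042-0.044 poff 0.042 L 0.84s R 0.84s end th 0.043 w 0.018 y 0.009
0.75 -0.02 True thmax 0.52 p 0.041-0.045 poff 0.041 L 0.23s R 0.86s end th 0.044 w 0.008 y 0.008
1.3 0.02 True thmax 0.33 p 0.042-0.044 poff 0.042 L 0.85s R 0.84s end th 0.046 w 0.048 y 0.003
real	0m14.005s
user	0m14.234s
sys	0m0.158s
```

```bash
python3 - <<'E'
from rail import *
a=wheel_xy(0,.33+.022+.012);move_l(np.array([*a,ZT]),Rz(PSI))
m=[measure() for k in range(2)]
for x in m:print({k:np.round(v,4) for k,v in x.items()})
E
```

```text
{'t': np.float64(12.4583), 'th': np.float64(0.0059), 'p': np.float64(0.0002), 'yr': np.float64(-0.0022), 'gap': np.float64(0.0117), 'w': array([0.4291, 0.0096]), 'n': np.int64(4117), 'res': np.float64(0.0008), 'F': array([-0.5326,  0.2043, -2.419 ])}
{'t': np.float64(12.5083), 'th': np.float64(0.0058), 'p': np.float64(0.0002), 'yr': np.float64(-0.0021), 'gap': np.float64(0.0118), 'w': array([0.4289, 0.0096]), 'n': np.int64(4114), 'res': np.float64(0.0008), 'F': array([ 0.6046, -0.5027, -3.0037])}
```

The camera now reads θ ≈ 0.006 with 0.8 mm residuals, and the controller holds up in the model tests. I'll run it on the arm.

```bash
cat > go.py <<'E'
from rail import *
import ctl
R=Rz(PSI);last=[(0.,.03)];G=[]
def pol(w):
    d=H-w;return YAW-np.arctan2(d[1],d[0])
def meas():
    m=measure(last[0]);last[0]=(m["th"],m["p"]);G.append((m["t"],m["th"],m["p"],m["yr"],m["gap"],m["n"],m["res"],*m["F"]))
    assert m["n"]>150,"lost rail"
    return m["th"],m["p"],pol(m["w"])
def go(a,rho):move_l(np.array([*wheel_xy(a,rho),ZT]),R,feed=.5)
E
cat > real.py <<'E'
from go import *
import sys
np.set_printoptions(precision=4,suppress=True,linewidth=150)
m=measure();a0=m["th"]
move_l(np.array([*wheel_xy(a0,.182+ctl.L),ZT]),R,feed=.12)
try:
    ok=ctl.run(meas,go,a0,sch=ctl.SCH+[(0,.4)]*5);print(ok)
finally:
    np.save("pics/G.npy",G);print(np.array(G)[::4]);print(sense()["time_s"])
if ok and abs(G[-1][1])<.08 and abs(G[-1][1]-G[-2][1])<.025:
    move_l(np.array([*wheel_xy(pol(sense()["position"][:2]),.182+.17+.035),ZT]),R,feed=.25);print("off",sense()["time_s"],measure())
E
python3 real.py
```

```text
0 th 0.005 p 0.0403 y 0.0004 | est th 0.005 w 0.000 s 1.00 b 0.0000 | a 0.004 dr 0.0007
1 th 0.001 p 0.0404 y 0.0006 | est th 0.001 w -0.013 s 1.00 b 0.0000 | a 0.000 dr 0.0013
2 th -0.003 p 0.0410 y 0.0007 | est th -0.003 w -0.013 s 1.00 b 0.0000 | a 0.009 dr 0.0018
3 th -0.004 p 0.0415 y 0.0041 | est th -0.005 w -0.013 s 1.00 b -0.0009 | a 0.035 dr 0.0022
4 th -0.004 p 0.0418 y 0.0123 | est th -0.006 w -0.024 s 1.00 b -0.0039 | a 0.072 dr 0.0025
5 th -0.008 p 0.0421 y 0.0251 | est th -0.011 w -0.058 s 1.02 b -0.0084 | a 0.096 dr 0.0027
6 th -0.031 p 0.0421 y 0.0393 | est th -0.034 w -0.124 s 1.05 b -0.0110 | a 0.063 dr 0.0030
7 th -0.076 p 0.0423 y 0.0421 | est th -0.078 w -0.190 s 1.10 b -0.0124 | a -0.010 dr 0.0031
8 th -0.148 p 0.0419 y 0.0407 | est th -0.147 w -0.236 s 1.08 b -0.0122 | a -0.072 dr 0.0034
9 th -0.219 p 0.0418 y 0.0438 | est th -0.219 w -0.234 s 1.07 b -0.0122 | a -0.187 dr 0.0037
10 th -0.286 p 0.0424 y 0.0282 | est th -0.285 w -0.181 s 1.06 b -0.0124 | a -0.255 dr 0.0038
11 th -0.325 p 0.0425 y 0.0204 | est th -0.324 w -0.064 s 1.05 b -0.0126 | a -0.217 dr 0.00
[... 5478 characters left out ...]
31   -0.0281   -0.0006 4667.        0.0007   -5.4123   -0.8791   -2.2964]
 [  27.6167    0.1241    0.0436   -0.0057   -0.0004 3890.        0.0008   -6.1473   -0.3357   -3.4084]
 [  28.8167    0.0202    0.043    -0.0052   -0.0007 4240.        0.0008   -5.0859   -0.8302   -3.1395]
 [  30.0167    0.0094    0.0431    0.0028   -0.0006 3949.        0.0008   -5.8871   -1.1134   -2.8621]]
30.9167
off 31.4 {'t': 31.4, 'th': np.float64(0.0031585771854034965), 'p': np.float64(-0.00011118814435862565), 'yr': np.float64(0.0016334293260616198), 'gap': np.float64(0.03433203914918928), 'w': array([0.4059, 0.0083]), 'n': 4146, 'res': np.float64(0.0008169730644725618), 'F': array([ 0.9722,  0.0842, -2.692 ])}
```

All phases were met: middle 1.5 s, left y ≈ +0.068 to 0.070, right y ≈ −0.068 to −0.079, then calm at the middle. The press stayed at 40–44 mm throughout. One last check, then I'll hand it in.

```bash
python3 - <<'E'
from rail import *
sleep(.7);m=measure();s=sense();print(m["th"],m["p"],m["gap"],s["gripper_force"],s["finger_gap"],s["position"],s["time_s"])
if abs(m["th"])<.1:print(finish_job())
E
```

```text
0.00512050938460664 -0.00018345836925268735 0.03481956986226209 99.54415440559387 0.02454290808433729 [0.40536044 0.0084469  0.13398801] 32.2
the job is handed in; nothing more can be done
None
```

The trim is rolled to both ends with the rail pressed in 40–44 mm at every camera reading. The job was handed in at 32 s with the shelf straight and still, the rail fully out and the roller held 35 mm clear; the interface gave no verdict.

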